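# Screw the book press down on the journal

## Robot

A 6-joint arm with a two-finger parallel gripper is mounted at the origin on a cart in front of the work surface, level with it; the furniture and walls round the work are solid. World frame = base frame: x ahead of the robot, y to its left, z up, the work surface at z = 0. Lengths are in m, angles in rad, forces in N, time in s.
With the tool pointing down it reaches from about 0.35 to 0.775 m from the base axis. Payload 5.5 kg.
Tool frame: the origin (TCP) lies at the very end of the fingers, on their centre line; the grasp point (between the pads) lies 19 mm behind it; z points along the fingers, y is the line along which they close (so a half turn about z gives the same grasp; the last joint's range is limited). The gripper opens to 85 mm and grips with 20 to 120 N. Pads are 22 mm wide; open, the fingers measure 114 mm over their backs; the gripper's body (76 mm by 85 mm) begins 54 mm behind the grasp point. The pads swing forward as they close: fully open they stand 13 mm farther back than shut.
Start: joints at [1.126, 0.313, 0.046, 1.304, 0, 1.431], TCP at [0.173, 0.549, 0.203] pointing down, gripper open.
Joint ranges: [-2.76, 2.76], [-0.86, 1.69], [-1.03, 1.26], [-2.2, 2.34], [-1.47, 1.5], [-3.14, 3.14]. Speed limits (rad/s): [2.57, 2.57, 3.14, 3.14, 3.14, 3.14].

## Interface

Orientations are given as a unit quaternion [w, x, y, z].
In Python, from workcell import get_state, read_camera, calibration, hand_in gives the robot as it stands.
- The arm moves only by the tool drive_tool, never from a script. Its argument "deltas" is a list that holds one entry, the list of rows, each a list of 7 numbers: the closure in counts, from 0 (fully open) to 255 (shut), then the shift along the tool's x, y, z in m, then the turn, a rotation vector about the tool's x, y, z in degrees. A call has 1 to 12 rows; each row is the pose to reach, as a shift and turn from the pose commanded when the call began, along the tool's axes at that moment; what a row does not reach only later rows make up. A row lasts 1/8 s, in which the tool goes at most 62.5 mm and 10.7 degrees, less where a joint would pass 70% of its speed; a pose out of reach is approached as far as the arm can. A call with a gripper value outside its range is refused whole. The fingers move at their own pace and stop on an object; "newtons" is the grip in N (left out, the last holds). Time passes only in rows, so rows that repeat a pose let the fingers close. It gives the time, the measured TCP pose, the force, the opening and the grip force at its end, in the units of the state.
- get_state(): the state, without advancing time (a new reading comes with each control period).
- read_camera(name): name is "scene" or "side" or "wrist"; returns (picture, depth): 384x512x3 uint8, red, green, blue; 384x512 float32, m along the optical axis (not along the pixel's ray), 0 where there is no reading.
- calibration(name): a dict with "mtx" (3x3 intrinsics, pixels), "world_from_camera" (4x4, takes a point from camera to world coordinates). Camera axes: x right, y up, looking along -z (the intrinsics and any distortion apply to the point x, -y, -z); pixel columns grow to the right and rows downward; lengths in m; the calibration is good to about 2 mm. A picture is of the moment at which its call begins: read the wrist's pose just before it. calibration takes no time and is no camera call; for the wrist camera it gives the pose at the moment of the call.
- hand_in(): hands the job in; it is judged then, once.
The state is a dict: "clock": time; "joint_pos": joint angles; "qvel": joint speeds; "tau": joint torques, N m; "tcp_pos": TCP position; "orientation": TCP orientation; "wrist_force": force on the tool from outside, world axes, zero at the start; "ft_torque": the same for the moment, N m; "finger_gap": finger opening in m; "grip_force": force on a finger pad.
Only numpy, scipy, OpenCV 4.12 (cv2) and the standard library are available. Lean on these libraries where they do the work, as an engineer would, in place of code of your own. Each camera call takes 0.05 s, during which the arm holds its last target. There are 200 camera calls.

## Task

Tighten the small green book press on the journal that lies in it: push the brass wings of its screw round clockwise (seen from above), stroke after stroke with the closed fingertips against the side of a wing, until the pressing board rests on the journal and the screw stops; do not force it beyond that. Do not take a wing between the fingers, and leave the small things round the press where they stand.

Things in the scene. Friction and masses are not known exactly. Their poses are not given: they have to be found in the camera images.
- press: book press, fixed to the table. Origin: under the base, on the screw's axis; z up, -x the open front. Dark wooden base, x -70 to +95, y -95 to +95 mm, 18 high. Green arm from the post to the axis, its top at z 82 mm (round boss at the axis: diameter 42, top z 83). A dark journal, 17 mm thick, lies fixed on the base under the light wooden pressing board (104x156x12 mm).
- post_top (a point): top centre of the press's green post, 142 mm above the table, 74 mm behind the screw's axis (+x of the press); the post is 28 (x) x 40 (y) mm. It stands higher than the wings and close to them: a finger cannot follow a wing round between post and wings, so stroke round the open front, lift off and come back.
- wings (a point): centre of the brass wing screw, on its axis at the wings' mid-height: 112 mm above the table when fully up, 100 when tight (8 mm a turn). The frame turns with the screw, z up. Two flat wings along +x and -x, to 41 mm from the axis, 8 mm thick along y (9 at the rounded ends), from 10 mm below to 12 mm above this point (ends 13.5 above); hub diameter 20 mm.
- screw (a joint): turn of the wing screw in rad, growing clockwise as seen from above; 0 fully up, 9.5 tight (a hard stop: the pressing board rests on the journal). Starts between 0 and 3.2. It turns stiffly (about 0.04 N m, some 1.5 N at a wing) and stays where it is left.
- ink_bottle: square dark-blue ink bottle with a black cap, 49x49x57 mm, loose, beside the press; leave alone. Origin: centre of its underside.
- block_a: wooden calendar cube, 43 mm, loose, beside the press; leave alone. Origin: centre of its underside.
- block_b: second wooden calendar cube, 43 mm, loose, beside the press; leave alone. Origin: centre of its underside.
- rubber_stamp: rubber stamp with a turned wooden handle, 25x56x66 mm, loose, beside the press; leave alone. Origin: centre of its underside.
- eraser: small eraser in a dark-blue sleeve, 23x48x13 mm, loose, beside the press; leave alone. Origin: centre of its underside.

How it is judged:
At the end, for the whole second after the job is handed in: The screw is turned to within 0.3 rad of its stop at 9.5 rad and is still; every small loose thing is within 20 mm of where it started, at rest (value of joint screw above 9.2 rad and velocity of joint screw between -0.1 and 0.1 rad/s and distance of each of ink_bottle, block_a, block_b, rubber_stamp, eraser from where it was at the start of the episode below 0.02 m and linear speed of each of ink_bottle, block_a, block_b, rubber_stamp, eraser below 0.02 m/s); the robot touches nothing.
It fails at once if a small thing beside the press is moved more than 20 mm, lifted or carried (distance of any of ink_bottle, block_a, block_b, rubber_stamp, eraser from where it was at the start of the episode above 0.02 m).
It fails at once if a small thing beside the press is tipped over (angle between any of ink_bottle, block_a, block_b, rubber_stamp, eraser's own z axis and vertical above 0.5 rad).
It fails at once if a wing is taken between the fingers (the fingers straddle the wings while touching them) (y of the grasp point in the frame of wings between -0.006 and 0.006 m and x of the grasp point in the frame of wings between -0.045 and 0.045 m and z of the grasp point in the frame of wings below 0.03 m and contact force between the fingers and screw above 1 N).
It fails at once if the screw is forced with more than 40 N (contact force between the arm and screw above 40 N).
It fails at once if the press, board or journal is struck with more than 40 N (contact force between the arm and press above 40 N).
It also fails if it takes over 64 s, if anything falls off the work surface, if the arm or the gripper's body presses on something with over 40 N, if the wrist force passes 120 N, or if a joint passes its speed limit or range.

## Working session

There is one attempt and no reset: what is moved stays moved. The work goes in short steps, Python scripts to look and compute and a tool call to move; the robot and the scene stay as the last step left them, time stands still between calls to the robot, and variables do not carry over. Pictures are saved under pics/ and viewed, at most 10 in all, crops included, and the job is handed in when it is done.

Besides the shell and the picture viewer there is one more tool, called after ">>>" as name([rows], argument=value, ...), one row to a line, values as JSON. drive_tool: Moves the arm, as the interface text tells. Its arguments: {"type":"object","properties":{"deltas":{"type":"array","items":{"type":"array","items":{"type":"array","items":{"type":"number"}}}},"newtons":{"type":"number"}},"required":["deltas"]}

```bash
mkdir -p pics; cat > h.py <<'E'
import numpy as np,cv2
from workcell import *
def cloud(n):
    im,d=read_camera(n);c=calibration(n);K=c["mtx"];T=c["world_from_camera"]
    v,u=np.mgrid[:384,:512]
    P=np.stack([(u-K[0,2])/K[0,0]*d,-(v-K[1,2])/K[1,1]*d,-d],-1)
    W=P@np.array(T)[:3,:3].T+np.array(T)[:3,3]
    W[d==0]=np.nan
    return im,W
E
python3 - <<'E'
from h import *
s=get_state();print({k:np.round(v,3) for k,v in s.items()})
ims=[]
for n in("scene","side"):
    im,W=cloud(n);np.savez(n,im=im,W=W);ims.append(im);print(n,np.round(calibration(n)["world_from_camera"],2).tolist())
cv2.imwrite("pics/a.png",cv2.resize(ims[0],(800,600))[...,::-1])
cv2.imwrite("pics/b.png",cv2.resize(ims[1],(800,600))[...,::-1])
E
```

```text
{'clock': np.float64(0.0), 'joint_pos': array([1.126, 0.314, 0.045, 1.304, 0.   , 1.431]), 'qvel': array([-0.001, -0.   ,  0.   ,  0.   ,  0.001,  0.001]), 'tau': array([ 1.0000e-03, -4.8062e+01,  2.9853e+01,  1.9000e-02, -0.0000e+00,
        0.0000e+00]), 'tcp_pos': array([0.172, 0.548, 0.202]), 'orientation': array([-0.   ,  0.152,  0.988, -0.001]), 'wrist_force': array([ 0.284, -0.001, -0.478]), 'ft_torque': array([0.022, 0.002, 0.028]), 'grip_force': np.float64(0.0), 'finger_gap': np.float64(0.086)}
scene [[0.76, 0.3, -0.57, 0.03], [-0.65, 0.36, -0.67, -0.72], [0.01, 0.89, 0.46, 0.51], [0.0, 0.0, 0.0, 1.0]]
side [[-0.97, 0.13, -0.19, 0.36], [-0.23, -0.5, 0.84, 0.56], [0.01, 0.86, 0.51, 0.56], [0.0, 0.0, 0.0, 1.0]]
```

View pics/a.png

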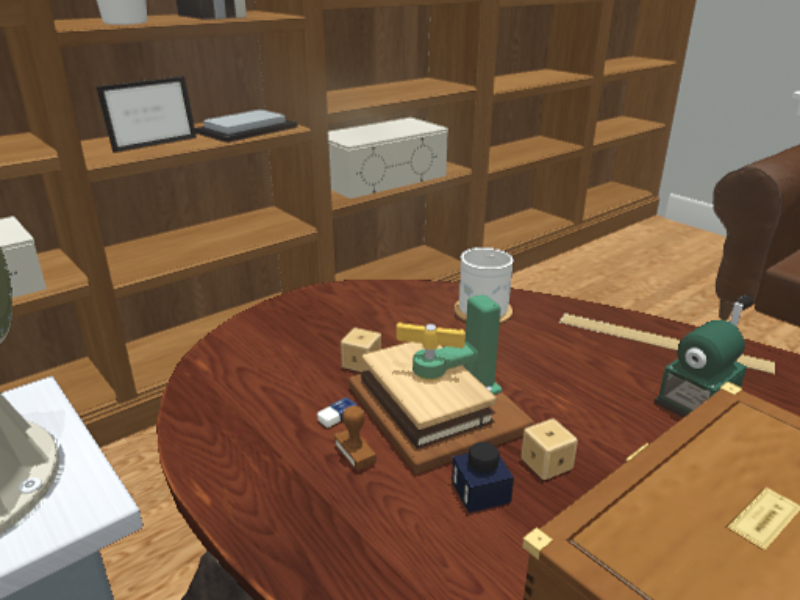

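View pics/b.png

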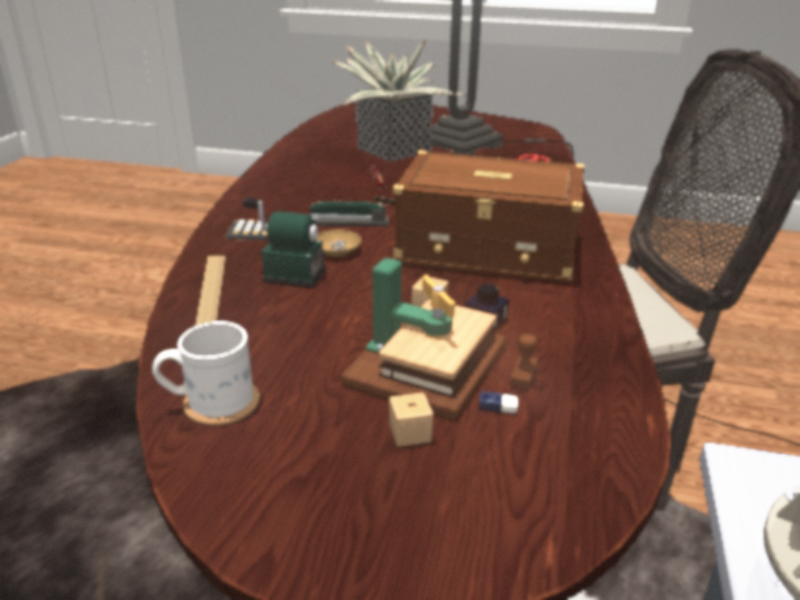

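Scene view: brass wings at about (430,335), green post top at (482,300), press in the middle with cubes, ink bottle, stamp and eraser around. Side view: wings at (437,298), post top at (387,265).

```bash
python3 - <<'E'
from h import *
for n in("scene","side"):
    z=np.load(n+".npz");im,W=z["im"],z["W"]
    h=cv2.cvtColor(im,cv2.COLOR_RGB2HSV);H,S,V=[h[...,i].astype(int) for i in range(3)]
    z=W[...,2]
    near=(np.hypot(W[...,0]-.5,W[...,1])<.4)
    def rep(nm,m,lab=True):
        p=W[m&np.isfinite(z)&near]
        if len(p)<4:print(n,nm,len(p));return
        print(n,nm,len(p),"mean",p.mean(0).round(3),"min",p.min(0).round(3),"max",p.max(0).round(3))
    g=(H>65)&(H<90)&(S>90)
    rep("posttop",g&(z>.138)&(z<.15))
    b=(H>18)&(H<28)&(S>170)&(V>110)&(z>.085)&(z<.14)
    rep("brass",b)
    p=W[b&near]
    if len(p)>5:
        q=p[:,:2];t=q.mean(0);u,s,vt=np.linalg.svd(q-t);print("dir",vt[0],"ang",np.degrees(np.arctan2(vt[0,1],vt[0,0])),"ext",((q-t)@vt[0]).min(),((q-t)@vt[0]).max(), "zrange",np.percentile(p[:,2],[2,98]))
        top=p[p[:,2]>np.percentile(p[:,2],70)];print("topmean",top.mean(0))
    bd=(z>.04)&(z<.075)&(H<28)&(V>140); rep("board",bd)
    # objects: components above table
    m=((z>.008)&(z<.16)&near).astype(np.uint8)
    k,l,st,c=cv2.connectedComponentsWithStats(m)
    for i in range(1,k):
        if st[i,4]>60: 
            mm=l==i;p=W[mm];print(n,"comp",c[i].round(),st[i,4],"min",p.min(0).round(3),"max",p.max(0).round(3))
E
```

```text
scene posttop 118 mean [ 0.56  -0.251  0.14 ] min [ 0.547 -0.267  0.138] max [ 0.573 -0.231  0.142]
scene brass 2
scene board 2673 mean [ 0.478 -0.249  0.054] min [ 0.361 -0.4    0.04 ] max [ 0.764 -0.064  0.068]
scene comp [288. 246.] 10083 min [ 0.402 -0.4    0.008] max [ 0.78  -0.05   0.142]
scene comp [224. 275.] 732 min [ 0.355 -0.268  0.008] max [ 0.42  -0.153  0.065]
scene comp [ 31. 282.] 128 min [ 0.1   -0.041  0.009] max [0.111 0.035 0.014]
side posttop 60 mean [ 0.561 -0.24   0.142] min [ 0.552 -0.257  0.139] max [ 0.571 -0.228  0.144]
side brass 0
side board 3050 mean [ 0.559 -0.158  0.057] min [ 0.364 -0.399  0.04 ] max [ 0.802 -0.047  0.075]
side comp [273. 223.] 6948 min [ 0.403 -0.399  0.008] max [ 0.603 -0.057  0.144]
side comp [135. 236.] 2602 min [ 0.698 -0.129  0.008] max [ 0.802 -0.047  0.099]
side comp [336. 231.] 382 min [ 0.355 -0.263  0.008] max [ 0.386 -0.206  0.067]
side comp [319. 256.] 205 min [ 0.373 -0.177  0.008] max [ 0.42  -0.152  0.016]
side comp [495. 349.] 267 min [ 0.1   -0.038  0.008] max [0.111 0.044 0.016]
```

```bash
python3 - <<'E'
from h import *
A=[];B=[];P=[];BD=[];N={}
for n in("scene","side"):
    z=np.load(n+".npz");im,W=z["im"],z["W"]
    h=cv2.cvtColor(im,cv2.COLOR_RGB2HSV);H,S,V=[h[...,i].astype(int) for i in range(3)];z=W[...,2]
    near=np.hypot(W[...,0]-.52,W[...,1]+.235)<.13
    g=(H>60)&(H<95)&(S>90)
    b=near&~g&(z>.09)&(z<.14)
    p=W[b];print(n,len(p),np.median(h[b],0),p.min(0).round(3),p.max(0).round(3))
    sil=(H>15)&(H<28)&(S>150)
    q=W[b&sil];print(" brass",len(q));
    if len(q)>5:
        t=q[:,:2].mean(0);vt=np.linalg.svd(q[:,:2]-t)[2];e=(q[:,:2]-t)@vt[0];print(t,q[:,2].mean(),vt[0],np.degrees(np.arctan2(vt[0,1],vt[0,0])),e.min(),e.max(),np.percentile(q[:,2],[2,98]))
        ends=[t+vt[0]*x for x in(e.min(),e.max())];print("ends",np.round(ends,3),"mid",np.mean(ends,0))
    bd=near&~g&(z>.036)&(z<.075)&(V>140)
    zz=W[bd][:,2];zt=np.percentile(zz,60);bb=W[bd&(abs(z-zt)<.005)];r=cv2.minAreaRect((bb[:,:2]*1000).astype(np.float32));print(" board z",zt,r)
    ft=W[g&near&(z>.074)&(z<.09)];print(" boss/arm",ft.mean(0),ft.min(0),ft.max(0))
    pt=W[g&(z>.139)&(z<.147)];print(" post rect",cv2.minAreaRect((pt[:,:2]*1000).astype(np.float32)))
    o=np.array([im[y-0:y+120,x:x+160] for x,y in [((200,180) if n=="scene" else (205,150))]][0])
    N[n]=cv2.resize(o,(640,480),interpolation=cv2.INTER_CUBIC)
    cv2.imwrite("pics/c_%s.png"%n,N[n][...,::-1])
cv2.imwrite("pics/c.png",cv2.resize(np.vstack([N["scene"][:,:,::-1],N["side"][:,:,::-1]]),(400,600)))
E
```

```text
scene 1000 [ 25.5  91.5 147. ] [ 0.463 -0.271  0.09 ] [ 0.577 -0.201  0.14 ]
 brass 446
[ 0.48834426 -0.23499632] 0.11307336372283823 [ 0.61237686 -0.79056599] -52.238435448953354 -0.040518458797253624 0.04024099206879948 [0.10144659 0.12231145]
ends [[ 0.464 -0.203]
 [ 0.513 -0.267]] mid [ 0.4882593  -0.23488664]
 board z 0.05693342429617826 ((486.10504150390625, -231.75181579589844), (158.79779052734375, 105.24665069580078), 77.36682891845703)
 boss/arm [ 0.50905683 -0.24053716  0.08081379] [ 0.47092761 -0.25725746  0.07641287] [ 0.55001471 -0.21405415  0.08323991]
 post rect ((561.3018188476562, -250.31533813476562), (32.92206954956055, 22.239686965942383), 80.19468688964844)
side 684 [58. 72. 84.] [ 0.464 -0.264  0.09 ] [ 0.579 -0.195  0.14 ]
 brass 0
 board z 0.058908399960990065 ((485.0925598144531, -227.84429931640625), (161.2388153076172, 103.81071472167969), 76.89887237548828)
 boss/arm [ 0.53257247 -0.23685099  0.08293885] [ 0.51757049 -0.24647484  0.0804052 ] [ 0.5431082  -0.23026428  0.08452663]
 post rect ((560.9942016601562, -242.49652099609375), (28.87691879272461, 16.99675941467285), 81.95011901855469)
```

View pics/c.png

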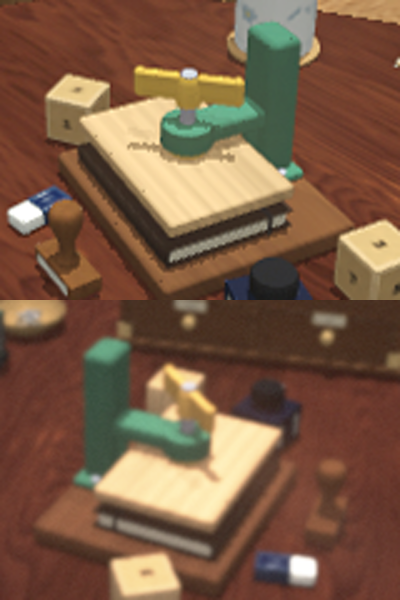

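Both views agree: screw axis at about (0.489, -0.232), press x at -13°, wings along -52°/128° in world, still near the top. Now a small planner that turns finger targets into rows.

```bash
cat > plan.py <<'E'
import numpy as np, json
from scipy.spatial.transform import Rotation as R
from workcell import get_state
AX=np.array([.489,-.232])
def finger(phi,d=.015,r=.028):
    a=np.radians(phi);return AX+r*np.array([np.cos(a),np.sin(a)])+d*np.array([-np.sin(a),np.cos(a)])
def rows(targets,pose=None):
    """targets: (x,y,z,yaw deg of tool x) -> rows from the current pose (or a given commanded one)"""
    s=get_state();q=s["orientation"];R0=R.from_quat([q[1],q[2],q[3],q[0]]);p0=s["tcp_pos"]
    out=[]
    for x,y,z,yaw in targets:
        c,n=np.cos(np.radians(yaw)),np.sin(np.radians(yaw))
        Rt=R.from_matrix(np.array([[c,n,0],[n,-c,0],[0,0,-1]]))
        d=R0.inv().apply(np.array([x,y,z])-p0);w=(R0.inv()*Rt).as_rotvec(degrees=True)
        out.append([255]+[round(float(v),3) for v in d]+[round(float(v),1) for v in w])
    print("tcp",p0.round(4),"yaw",np.degrees(np.arctan2(*R0.as_matrix()[[1,0],0])).round(1),"F",s["wrist_force"].round(2),"t",s["clock"].round(2),"j6",s["joint_pos"][5].round(2));print(json.dumps(out))
E
python3 - <<'E'
from plan import *
f=finger(128,.029);rows([(.42,.25,.2,162),(*f,.2,218),(*f,.15,218)]);print(f)
E
```

```text
Traceback (most recent call last):
  File "plan.py", line 16, in rows
    print("tcp",p0.round(4),"yaw",np.degrees(np.arctan2(*R0.as_matrix()[[1,0],0])).round(1),"F",s["wrist_force"].round(2),"t",s["clock"].round(2),"j6",s["joint_pos"][5].round(2));print(json.dumps(out))
                                                                                                                              ^^^^^^^^^^^^^^^^
AttributeError: 'float' object has no attribute 'round'
```

```bash
sed -i 's/s\["clock"\].round(2)/round(s["clock"],2)/; s/s\["joint_pos"\]\[5\].round(2)/round(float(s["joint_pos"][5]),2)/' plan.py
python3 - <<'E'
from plan import *
f=finger(128,.029);rows([(.42,.25,.2,162),(*f,.2,218),(*f,.15,218)]);print(f)
E
```

```text
tcp [0.1724 0.5481 0.2017] yaw 162.5 F [ 0.54 -0.48 -0.51] t 0.1 j6 1.43
[[255, -0.326, -0.21, 0.002, -0.1, -0.0, 0.5], [255, -0.497, -0.657, 0.003, -0.1, -0.1, -55.5], [255, -0.497, -0.657, 0.053, -0.1, -0.1, -55.5]]
[ 0.44890917 -0.22778988]
```

>>> drive_tool([
  [[255,-0.326,-0.21,0.002,0,0,0],[255,-0.326,-0.21,0.002,0,0,0],[255,-0.326,-0.21,0.002,0,0,0],[255,-0.326,-0.21,0.002,0,0,0],[255,-0.326,-0.21,0.002,0,0,0],[255,-0.326,-0.21,0.002,0,0,0],[255,-0.497,-0.657,0.003,0,0,-55.5],[255,-0.497,-0.657,0.003,0,0,-55.5],[255,-0.497,-0.657,0.003,0,0,-55.5],[255,-0.497,-0.657,0.003,0,0,-55.5],[255,-0.497,-0.657,0.003,0,0,-55.5],[255,-0.497,-0.657,0.003,0,0,-55.5]],
], newtons=20)

```text
clock: 1.6
tcp_pos: [0.4383, -0.057, 0.1997]
orientation: [0.0, -0.316, 0.949, 0.0]
wrist_force: [0.6, 0.3, -0.6]
finger_gap: -0.0003
grip_force: 0.0
```

```bash
python3 - <<'E'
from plan import *
f=finger(128,.029);rows([(*f,.2,218),(*f,.15,218)])
E
```

```text
tcp [ 0.4383 -0.057   0.1997] yaw -143.1 F [ 0.59  0.31 -0.59] t 1.6 j6 -0.96
[[255, 0.094, -0.143, -0.0, 0.0, 0.0, -1.1], [255, 0.094, -0.143, 0.05, 0.0, 0.0, -1.1]]
```

>>> drive_tool([
  [[255,0.094,-0.143,0,0,0,-1],[255,0.094,-0.143,0,0,0,-1],[255,0.094,-0.143,0,0,0,-1],[255,0.094,-0.143,0.05,0,0,-1],[255,0.094,-0.143,0.05,0,0,-1],[255,0.094,-0.143,0.05,0,0,-1]],
])

```text
clock: 2.35
tcp_pos: [0.4486, -0.226, 0.1508]
orientation: [0.0, -0.322, 0.947, 0.0]
wrist_force: [-0.1, -0.1, 0.5]
finger_gap: -0.0
grip_force: 0.0
```

```bash
python3 - <<'E'
from plan import *
from h import *
f=finger(128,.029);rows([(*f,.15,218),(*f,.093,218)])
ims=[read_camera(n)[0] for n in("scene","side")]
cr=np.hstack([ims[0][140:290,180:340],ims[1][110:260,190:350]])
cv2.imwrite("pics/d.png",cv2.resize(cr,(800,375),interpolation=cv2.INTER_CUBIC)[...,::-1])
E
```

```text
tcp [ 0.4486 -0.226   0.1508] yaw -142.4 F [-0.09 -0.09  0.52] t 2.35 j6 -1.28
[[255, 0.001, -0.002, 0.001, 0.0, 0.0, -0.4], [255, 0.001, -0.002, 0.058, 0.0, 0.0, -0.4]]
```

View pics/d.png

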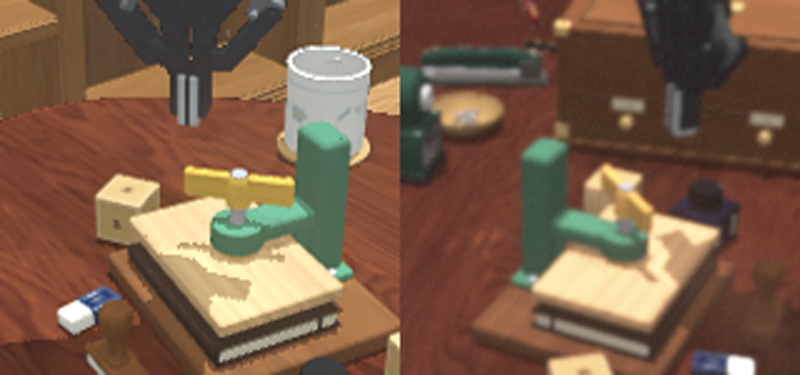

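The finger is right beside the near wing ((188,110) over (215,180) left; (685,130) vs (620,190) right) and clear of everything. Descend and start stroke 1.

```bash
python3 - <<'E'
from plan import *
f=finger(128,.029);rows([(*f,.093,218)]+[(*finger(p),.093,p+90) for p in (128,120,112,104,96,88,80)])
E
```

```text
tcp [ 0.4496 -0.2264  0.1518] yaw -142.3 F [-0.03 -0.25  0.66] t 2.45 j6 -1.28
[[255, 0.001, -0.001, 0.059, -0.2, 0.1, -0.3], [255, -0.013, -0.0, 0.059, -0.2, 0.1, -0.3], [255, -0.017, 0.001, 0.059, -0.2, 0.1, 7.7], [255, -0.021, 0.003, 0.059, -0.2, 0.1, 15.7], [255, -0.025, 0.003, 0.059, -0.1, 0.1, 23.7], [255, -0.03, 0.003, 0.059, -0.1, 0.1, 31.7], [255, -0.034, 0.003, 0.059, -0.1, 0.1, 39.7], [255, -0.038, 0.002, 0.059, -0.1, 0.1, 47.7]]
```

>>> drive_tool([
  [[255,0.001,-0.001,0.03,0,0,0],[255,0.001,-0.001,0.059,0,0,0],[255,0.001,-0.001,0.059,0,0,0],[255,-0.006,0,0.059,0,0,0],[255,-0.013,0,0.059,0,0,0],[255,-0.017,0.001,0.059,0,0,8],[255,-0.021,0.003,0.059,0,0,16],[255,-0.025,0.003,0.059,0,0,24],[255,-0.03,0.003,0.059,0,0,32],[255,-0.034,0.003,0.059,0,0,40],[255,-0.038,0.002,0.059,0,0,48]],
])

```text
clock: 3.82
tcp_pos: [0.478, -0.2011, 0.092]
orientation: [0.0, 0.093, 0.996, -0.0]
wrist_force: [-1.8, 2.0, -0.7]
finger_gap: -0.0
grip_force: 0.6
```

```bash
python3 - <<'E'
from plan import *
from h import *
rows([(*finger(p),.093,p+90) for p in range(72,-1,-8)])
im=read_camera("scene")[0]
cv2.imwrite("pics/e.png",cv2.resize(im[140:290,180:340],(640,600),interpolation=cv2.INTER_CUBIC)[...,::-1])
E
```

```text
tcp [ 0.478  -0.2011  0.092 ] yaw 169.4 F [-1.81  1.96 -0.66] t 3.83 j6 -0.37
[[255, -0.005, 0.001, -0.001, -0.0, 0.0, 7.4], [255, -0.009, 0.003, -0.001, -0.0, 0.0, 15.4], [255, -0.014, 0.003, -0.001, -0.0, 0.0, 23.4], [255, -0.018, 0.003, -0.001, -0.0, 0.0, 31.4], [255, -0.023, 0.003, -0.001, 0.0, 0.0, 39.4], [255, -0.027, 0.002, -0.001, 0.0, 0.0, 47.4], [255, -0.031, -0.0, -0.001, 0.0, 0.0, 55.4], [255, -0.035, -0.002, -0.001, 0.0, 0.0, 63.4], [255, -0.038, -0.005, -0.001, 0.0, 0.0, 71.4], [255, -0.041, -0.008, -0.001, 0.0, 0.0, 79.4]]
```

View pics/e.png

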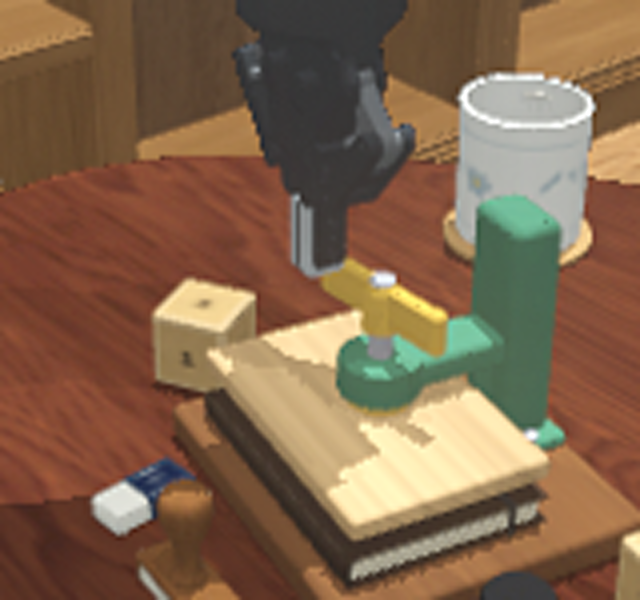

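Finger is against the far side of the wing at (330,270), the wings have turned about 45°, force ~2.7 N; everything else is undisturbed. Continue the stroke, stopping at wing angle ~16°.

>>> drive_tool([
  [[255,-0.005,0.001,0,0,0,7.5],[255,-0.009,0.003,0,0,0,15.5],[255,-0.014,0.003,0,0,0,23.5],[255,-0.018,0.003,0,0,0,31.5],[255,-0.023,0.003,0,0,0,39.5],[255,-0.027,0.002,0,0,0,47.5],[255,-0.031,0,0,0,0,55.5],[255,-0.035,-0.002,0,0,0,63.5],[255,-0.035,-0.002,0,0,0,63.5]],
])

```text
clock: 5.0
tcp_pos: [0.5126, -0.2101, 0.092]
orientation: [0.001, 0.6, 0.8, 0.0]
wrist_force: [1.0, -0.2, 1.6]
finger_gap: 0.0
grip_force: 1.1
```

```bash
python3 - <<'E'
from plan import *
f=finger(196,.032);b=finger(16,.024)
rows([(*b,.093,106),(*b,.16,106),(*f,.16,286),(*f,.093,286)]);print(b,f)
E
```

```text
tcp [ 0.5126 -0.2101  0.092 ] yaw 106.3 F [ 0.97 -0.21  1.61] t 5.0 j6 0.75
[[255, 0.009, -0.001, -0.001, 0.1, 0.1, 0.3], [255, 0.009, -0.001, -0.068, 0.1, 0.1, 0.3], [255, -0.046, -0.057, -0.068, -0.1, 0.2, -179.7], [255, -0.046, -0.057, -0.001, -0.1, 0.2, -179.7]]
[ 0.50930003 -0.20121187] [ 0.47090507 -0.27047822]
```

>>> drive_tool([
  [[255,0.009,0,0,0,0,0],[255,0.009,0,-0.034,0,0,0],[255,0.009,0,-0.068,0,0,0],[255,0.009,0,-0.068,0,0,-10],[255,0,-0.01,-0.068,0,0,-20],[255,-0.006,-0.017,-0.068,0,0,-30],[255,-0.012,-0.024,-0.068,0,0,-40],[255,-0.018,-0.03,-0.068,0,0,-50],[255,-0.024,-0.036,-0.068,0,0,-60],[255,-0.03,-0.042,-0.068,0,0,-70],[255,-0.036,-0.048,-0.068,0,0,-80],[255,-0.046,-0.057,-0.068,0,0,-90]],
])

```text
clock: 6.5
tcp_pos: [0.4689, -0.2689, 0.1589]
orientation: [-0.0, -0.145, 0.99, 0.0]
wrist_force: [-0.2, 0.5, 0.1]
finger_gap: -0.0003
grip_force: 0.0
```

```bash
cat > wing.py <<'E'
from h import *
from plan import AX
def wing():
    for n in("scene","side"):
        im,W=cloud(n);h=cv2.cvtColor(im,cv2.COLOR_RGB2HSV);H,S,V=[h[...,i].astype(int) for i in range(3)];z=W[...,2]
        b=(np.hypot(W[...,0]-AX[0],W[...,1]-AX[1])<.05)&(H>15)&(H<28)&(S>130)&(z>.086)&(z<.13)
        q=W[b]
        if len(q)<20: print(n,"few",len(q));continue
        t=q[:,:2].mean(0);vt=np.linalg.svd(q[:,:2]-t)[2][0];e=(q[:,:2]-t)@vt
        print(n,len(q),"c",t.round(4),"ang",np.degrees(np.arctan2(vt[1],vt[0])).round(1),"ext",e.min().round(3),e.max().round(3),"z",np.percentile(q[:,2],[2,98]).round(4))
E
python3 - <<'E'
from plan import *
from wing import wing
wing()
f=finger(196,.032)
rows([(*f,.16,286),(*f,.093,286)])
E
```

```text
scene 255 c [ 0.4858 -0.2379] ang -156.8 ext -0.045 0.036 z [0.0986 0.1206]
side 334 c [ 0.4891 -0.2271] ang 24.4 ext -0.04 0.041 z [0.1021 0.1218]
tcp [ 0.4688 -0.2699  0.1589] yaw -163.8 F [-0.25 -0.27 -1.01] t 6.6 j6 -0.95
[[255, -0.002, -0.001, -0.001, 0.0, 0.0, -89.8], [255, -0.002, -0.001, 0.066, 0.0, 0.0, -89.8]]
```

Wing is now at 24° / 204°: stroke 1 gave ~104°, and the real contact offset is ~11 mm. Turn the tool to 294° and descend beside the 204° wing.

>>> drive_tool([
  [[255,-0.002,-0.001,0,0,0,-10.5],[255,-0.002,-0.001,0,0,0,-21],[255,-0.002,-0.001,0,0,0,-31],[255,-0.002,-0.001,0,0,0,-42],[255,-0.002,-0.001,0,0,0,-52],[255,-0.002,-0.001,0,0,0,-63],[255,-0.002,-0.001,0,0,0,-74],[255,-0.002,-0.001,0,0,0,-84],[255,-0.002,-0.001,0,0,0,-94],[255,-0.002,-0.001,0.033,0,0,-98],[255,-0.002,-0.001,0.066,0,0,-98],[255,-0.002,-0.001,0.066,0,0,-98]],
])

```text
clock: 8.1
tcp_pos: [0.4696, -0.2678, 0.0906]
orientation: [-0.0, 0.839, -0.544, -0.003]
wrist_force: [0.2, 0.3, 0.2]
finger_gap: -0.0005
grip_force: 0.0
```

```bash
python3 - <<'E'
from plan import *
rows([(*finger(p,.011),.093,p+90) for p in (204,204,196,188,180,172,164,156,148,140,132,124)])
E
```

```text
tcp [ 0.4696 -0.2678  0.0906] yaw -66.0 F [0.21 0.31 0.2 ] t 8.1 j6 -2.66
[[255, -0.014, -0.004, -0.002, 0.1, 0.3, 0.0], [255, -0.014, -0.004, -0.002, 0.1, 0.3, 0.0], [255, -0.018, -0.003, -0.002, 0.2, 0.3, 8.0], [255, -0.022, -0.002, -0.002, 0.2, 0.3, 16.0], [255, -0.026, -0.002, -0.002, 0.2, 0.3, 24.0], [255, -0.03, -0.003, -0.002, 0.2, 0.3, 32.0], [255, -0.034, -0.004, -0.002, 0.2, 0.2, 40.0], [255, -0.038, -0.005, -0.002, 0.3, 0.2, 48.0], [255, -0.042, -0.008, -0.002, 0.3, 0.2, 56.0], [255, -0.045, -0.01, -0.002, 0.3, 0.2, 64.0], [255, -0.048, -0.013, -0.002, 0.3, 0.2, 72.0], [255, -0.051, -0.017, -0.002, 0.3, 0.2, 80.0]]
```

>>> drive_tool([
  [[255,-0.007,-0.002,-0.001,0,0,0],[255,-0.014,-0.004,-0.001,0,0,0],[255,-0.018,-0.003,-0.001,0,0,8],[255,-0.022,-0.002,-0.001,0,0,16],[255,-0.026,-0.002,-0.001,0,0,24],[255,-0.03,-0.003,-0.001,0,0,32],[255,-0.034,-0.004,-0.001,0,0,40],[255,-0.038,-0.005,-0.001,0,0,48],[255,-0.042,-0.008,-0.001,0,0,56],[255,-0.045,-0.01,-0.001,0,0,64],[255,-0.048,-0.013,-0.001,0,0,72],[255,-0.051,-0.017,-0.001,0,0,80]],
])

```text
clock: 9.6
tcp_pos: [0.4669, -0.2165, 0.0953]
orientation: [0.001, -0.291, 0.957, -0.001]
wrist_force: [-0.4, 0.4, -0.1]
finger_gap: 0.0
grip_force: 0.0
```

```bash
python3 - <<'E'
from plan import *
rows([(*finger(p,.011),.093,p+90) for p in range(116,20,-8)])
E
```

```text
tcp [ 0.4669 -0.2165  0.0953] yaw -146.2 F [-0.42  0.4  -0.07] t 9.6 j6 -1.18
[[255, -0.003, 0.004, 0.002, -0.1, 0.1, 7.8], [255, -0.007, 0.005, 0.002, -0.1, 0.1, 15.8], [255, -0.011, 0.005, 0.002, -0.1, 0.1, 23.8], [255, -0.015, 0.004, 0.002, -0.1, 0.1, 31.8], [255, -0.019, 0.003, 0.002, -0.1, 0.1, 39.8], [255, -0.023, 0.002, 0.002, -0.1, 0.1, 47.8], [255, -0.027, -0.0, 0.002, -0.1, 0.1, 55.8], [255, -0.03, -0.003, 0.002, -0.1, 0.1, 63.8], [255, -0.033, -0.006, 0.002, -0.1, 0.1, 71.8], [255, -0.035, -0.009, 0.002, -0.1, 0.1, 79.8], [255, -0.037, -0.013, 0.002, -0.0, 0.1, 87.8], [255, -0.039, -0.017, 0.002, -0.0, 0.1, 95.8]]
```

```bash
python3 - <<'E'
from wing import *
wing()
im=read_camera("scene")[0]
cv2.imwrite("pics/f.png",cv2.resize(im[140:290,180:340],(640,600),interpolation=cv2.INTER_CUBIC)[...,::-1])
E
```

```text
scene 254 c [ 0.4848 -0.2384] ang -156.9 ext -0.047 0.034 z [0.098  0.1208]
side 229 c [ 0.4973 -0.2227] ang 22.7 ext -0.048 0.032 z [0.1016 0.1216]
```

View pics/f.png

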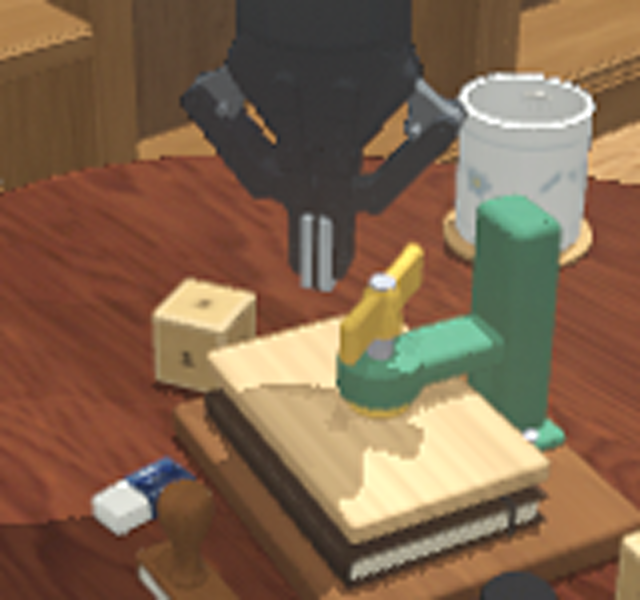

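The wings did not move (near end at (345,340), far end at (415,255)), yet the finger is on the other side, at (318,290). I check the state before repeating.

```bash
python3 - <<'E'
from plan import *
s=get_state();print(s["clock"],s["joint_pos"],s["tcp_pos"],s["orientation"],s["wrist_force"],s["ft_torque"],s["finger_gap"])
rows([(*finger(p,.011),.093,p+90) for p in (124,)])
from wing import wing;wing()
E
```

```text
9.75 [-5.90511456e-01  2.55474922e-01 -3.04424657e-01  1.00914886e+00
  1.24001268e-04 -1.18842664e+00] [ 0.46682958 -0.21655576  0.09499641] [ 5.98588066e-04 -2.94524134e-01  9.55643640e-01 -6.39773685e-04] [-0.41354     0.36019123 -0.13015999] [-0.04727499  0.01789806  0.00141468] -0.00010168708828158132
tcp [ 0.4668 -0.2166  0.095 ] yaw -145.7 F [-0.41  0.36 -0.13] t 9.75 j6 -1.19
[[255, 0.001, 0.003, 0.002, -0.1, 0.0, 0.3]]
scene 252 c [ 0.4849 -0.2383] ang -157.0 ext -0.047 0.034 z [0.0984 0.1201]
side 224 c [ 0.4976 -0.2226] ang 22.2 ext -0.049 0.032 z [0.1019 0.1212]
```

```bash
python3 - <<'E'
from h import *
def bz(im,W):
    m=(np.hypot(W[...,0]-.486,W[...,1]+.23)<.07)&(W[...,2]>.035)&(W[...,2]<.07)&(im.mean(-1)>110)
    return np.median(W[m][:,2]),m.sum()
for n in("scene","side"):
    z=np.load(n+".npz");print(n,bz(z["im"],z["W"]),bz(*cloud(n)))
    im,W=cloud(n);q=(np.hypot(W[...,0]-.488,W[...,1]+.232)<.045)&(W[...,2]>.087)
    h=cv2.cvtColor(im,cv2.COLOR_RGB2HSV);q&=(h[...,0]>15)&(h[...,0]<28)&(h[...,1]>130)
    p=W[q];i=p[:,0]<.488
    print("near half",p[i].min(0),p[i].max(0),"far half",p[~i].min(0),p[~i].max(0),i.sum(),(~i).sum())
E
```

```text
scene (np.float64(0.056810654156596196), np.int64(1590)) (np.float64(0.05455490567763674), np.int64(1652))
near half [ 0.45202039 -0.25255267  0.09564294] [ 0.48794338 -0.22429707  0.12100982] far half [ 0.48812566 -0.2427821   0.09683226] [ 0.52652121 -0.2143707   0.12113354] 146 105
side (np.float64(0.058818348244334184), np.int64(1208)) (np.float64(0.056525947965712975), np.int64(1250))
near half [ 0.45332803 -0.24283311  0.09975333] [ 0.4875147  -0.21882753  0.12191278] far half [ 0.48839346 -0.225899    0.09988638] [ 0.52857736 -0.20834316  0.12323639] 62 155
```

The board has dropped 2.3 mm, which is stroke 1 only, so stroke 2 missed the wing. Lift, go back to the 204° wing, then check from a picture before pushing.

```bash
python3 - <<'E'
from plan import *
p=get_state()["tcp_pos"];f=finger(203,.028)
rows([(*p[:2],.16,214),(*f,.16,254),(*f,.16,293),(*f,.093,293)]);print(f)
E
```

```text
tcp [ 0.4663 -0.2168  0.094 ] yaw -145.9 F [ 0.44 -0.27  0.38] t 10.05 j6 -1.19
[[255, -0.0, -0.0, -0.066, -0.0, 0.0, 0.1], [255, 0.023, -0.047, -0.066, -0.0, 0.0, -39.9], [255, 0.023, -0.047, -0.066, -0.0, 0.0, -78.9], [255, 0.023, -0.047, 0.001, -0.0, 0.0, -78.9]]
[ 0.47416634 -0.26871461]
```

>>> drive_tool([
  [[255,0,0,-0.033,0,0,0],[255,0,0,-0.066,0,0,0],[255,0,0,-0.066,0,0,0],[255,0.006,-0.012,-0.066,0,0,-10],[255,0.012,-0.024,-0.066,0,0,-20],[255,0.018,-0.036,-0.066,0,0,-30],[255,0.023,-0.047,-0.066,0,0,-40],[255,0.023,-0.047,-0.066,0,0,-50],[255,0.023,-0.047,-0.066,0,0,-60],[255,0.023,-0.047,-0.066,0,0,-70],[255,0.023,-0.047,-0.066,0,0,-79],[255,0.023,-0.047,-0.066,0,0,-79]],
])

```text
clock: 11.55
tcp_pos: [0.473, -0.2682, 0.1588]
orientation: [-0.0, 0.834, -0.552, -0.001]
wrist_force: [0.0, 0.3, -0.5]
finger_gap: -0.0002
grip_force: 0.0
```

```bash
python3 - <<'E'
from plan import *
f=finger(203,.028)
rows([(*f,.16,293),(*f,.093,293)])
E
```

```text
tcp [ 0.473  -0.2682  0.1588] yaw -67.0 F [ 0.04  0.32 -0.45] t 11.55 j6 -2.64
[[255, 0.001, -0.001, -0.001, 0.0, 0.1, 0.0], [255, 0.001, -0.001, 0.066, 0.0, 0.1, 0.0]]
```

>>> drive_tool([
  [[255,0,0,0.033,0,0,0],[255,0,0,0.067,0,0,0],[255,0,0,0.067,0,0,0],[255,0,0,0.067,0,0,0]],
])

```text
clock: 12.05
tcp_pos: [0.4739, -0.2688, 0.0936]
orientation: [-0.0, 0.834, -0.552, 0.0]
wrist_force: [0.5, 0.2, 0.0]
finger_gap: 0.0004
grip_force: 0.0
```

```bash
python3 - <<'E'
from plan import *
from wing import *
rows([(*finger(p,.011),.093,p+90) for p in (203,196,188,180,172,164,156,148,140,132,124)])
wing()
im=read_camera("scene")[0];im2=read_camera("side")[0]
cr=np.hstack([im[140:290,180:340],im2[110:260,190:350]])
cv2.imwrite("pics/g.png",cv2.resize(cr,(800,375),interpolation=cv2.INTER_CUBIC)[...,::-1])
E
```

```text
tcp [ 0.4739 -0.2688  0.0936] yaw -67.0 F [0.49 0.22 0.  ] t 12.05 j6 -2.64
[[255, -0.017, -0.0, 0.001, -0.0, -0.0, 0.0], [255, -0.02, 0.001, 0.001, -0.0, -0.0, 7.0], [255, -0.025, 0.002, 0.001, -0.0, -0.0, 15.0], [255, -0.029, 0.002, 0.001, -0.0, -0.0, 23.0], [255, -0.033, 0.001, 0.001, -0.0, -0.0, 31.0], [255, -0.037, 0.0, 0.001, -0.0, -0.0, 39.0], [255, -0.041, -0.001, 0.001, -0.0, -0.0, 47.0], [255, -0.045, -0.003, 0.001, -0.0, -0.0, 55.0], [255, -0.048, -0.006, 0.001, -0.0, -0.0, 63.0], [255, -0.051, -0.009, 0.001, -0.0, -0.0, 71.0], [255, -0.053, -0.012, 0.001, -0.0, -0.0, 79.0]]
scene 131 c [ 0.4674 -0.2451] ang -157.5 ext -0.027 0.016 z [0.0973 0.1208]
side 329 c [ 0.4884 -0.2272] ang 24.5 ext -0.039 0.042 z [0.1013 0.1219]
```

View pics/g.png

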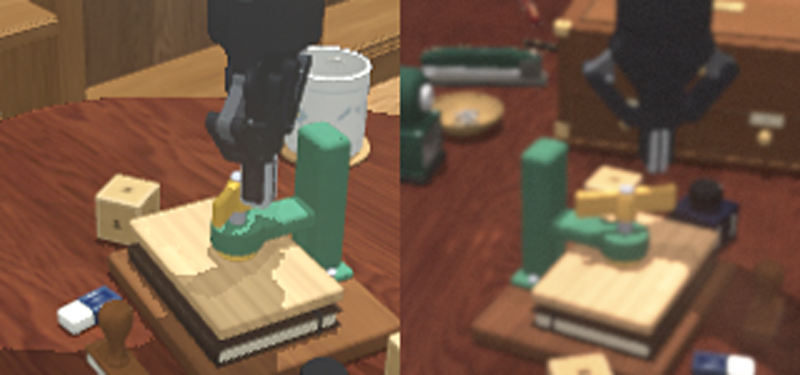

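The finger stands behind and right of the near wing ((258,195) left panel; wing end (222,205)); wing still at 24°/204°. Push in a short, slow step.

>>> drive_tool([
  [[255,-0.006,0,0.001,0,0,0],[255,-0.012,0,0.001,0,0,0],[255,-0.017,0,0.001,0,0,0],[255,-0.02,0.001,0.001,0,0,7],[255,-0.025,0.002,0.001,0,0,15]],
])

```text
clock: 12.88
tcp_pos: [0.4623, -0.2465, 0.0923]
orientation: [0.0, 0.754, -0.657, 0.001]
wrist_force: [-0.2, -0.3, 0.6]
finger_gap: -0.0002
grip_force: 0.6
```

```bash
python3 - <<'E'
from plan import *
from wing import *
wing()
rows([(*finger(p,.011),.093,p+90) for p in (180,172,164,156,148,140,132,124,116,108,100)])
E
```

```text
scene 242 c [ 0.4915 -0.236 ] ang -170.3 ext -0.039 0.042 z [0.0978 0.1202]
side 346 c [ 0.4893 -0.2269] ang -170.9 ext -0.041 0.04 z [0.1017 0.1213]
tcp [ 0.462  -0.246   0.0923] yaw -81.9 F [-0.04 -0.41  1.93] t 12.97 j6 -2.35
[[255, -0.003, 0.001, -0.001, -0.0, -0.0, 8.1], [255, -0.007, 0.001, -0.001, -0.0, -0.0, 16.1], [255, -0.011, 0.001, -0.001, -0.0, -0.0, 24.1], [255, -0.016, 0.001, -0.001, -0.0, -0.0, 32.1], [255, -0.02, -0.0, -0.001, -0.0, -0.0, 40.1], [255, -0.023, -0.002, -0.001, -0.0, -0.0, 48.1], [255, -0.027, -0.004, -0.001, -0.0, 0.0, 56.1], [255, -0.03, -0.007, -0.001, -0.0, 0.0, 64.1], [255, -0.033, -0.01, -0.001, -0.0, 0.0, 72.1], [255, -0.036, -0.013, -0.001, -0.0, 0.0, 80.1], [255, -0.038, -0.017, -0.001, -0.0, 0.0, 88.1]]
```

It is pushing now (wing 204° → 190°). Continue.

>>> drive_tool([
  [[255,-0.003,0.001,0,0,0,8],[255,-0.007,0.001,0,0,0,16],[255,-0.011,0.001,0,0,0,24],[255,-0.016,0.001,0,0,0,32],[255,-0.02,0,0,0,0,40],[255,-0.023,-0.002,0,0,0,48]],
])

```text
clock: 13.72
tcp_pos: [0.4607, -0.2233, 0.0922]
orientation: [-0.0, -0.423, 0.906, -0.0]
wrist_force: [-0.4, -0.3, 1.4]
finger_gap: 0.0001
grip_force: 0.6
```

```bash
python3 - <<'E'
from plan import *
from wing import *
wing()
rows([(*finger(p,.011),.093,p+90) for p in range(132,40,-8)])
E
```

```text
scene 422 c [ 0.4892 -0.2356] ang 157.1 ext -0.041 0.041 z [0.0974 0.1188]
side 287 c [ 0.4906 -0.2261] ang 156.8 ext -0.042 0.04 z [0.101  0.1211]
tcp [ 0.4608 -0.2231  0.0921] yaw -129.8 F [-0.07  0.33  1.78] t 13.82 j6 -1.48
[[255, -0.004, 0.002, -0.001, -0.0, 0.0, 8.2], [255, -0.008, 0.003, -0.001, -0.0, 0.0, 16.2], [255, -0.013, 0.003, -0.001, -0.0, 0.0, 24.2], [255, -0.017, 0.002, -0.001, -0.0, 0.0, 32.2], [255, -0.021, 0.001, -0.001, -0.0, 0.0, 40.2], [255, -0.025, -0.0, -0.001, -0.0, 0.0, 48.2], [255, -0.028, -0.003, -0.001, -0.0, 0.0, 56.2], [255, -0.032, -0.005, -0.001, -0.0, 0.0, 64.2], [255, -0.035, -0.008, -0.001, -0.0, 0.0, 72.2], [255, -0.037, -0.012, -0.001, -0.0, 0.0, 80.2], [255, -0.039, -0.015, -0.001, -0.0, 0.0, 88.2], [255, -0.04, -0.019, -0.001, -0.0, 0.0, 96.2]]
```

```bash
python3 - <<'E'
from wing import *
im=read_camera("scene")[0];im2=read_camera("side")[0]
cr=np.hstack([im[170:260,225:315],im2[130:220,240:330]])
cv2.imwrite("pics/i.png",cv2.resize(cr,(800,400),interpolation=cv2.INTER_CUBIC)[...,::-1])
s=get_state();print(s["tcp_pos"],s["wrist_force"],s["ft_torque"])
E
```

```text
[ 0.46082623 -0.22314198  0.09205135] [1.34054117 0.2287092  1.93647205] [ 0.07868189 -0.03706572 -0.00966872]
```

View pics/i.png

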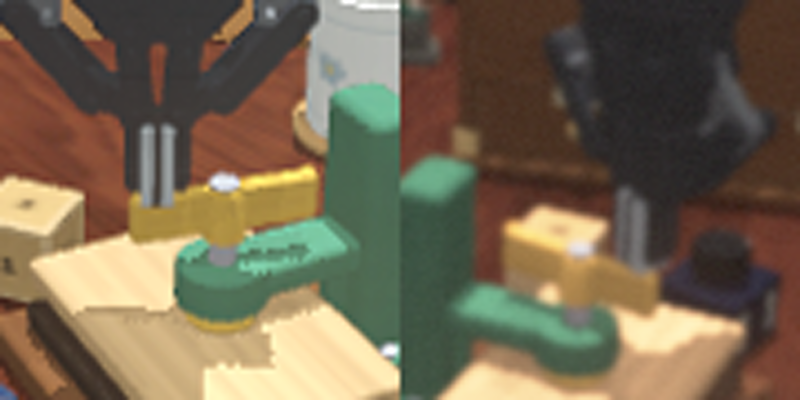

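The tips end at about (155,205), with the wing's top at 195 and bottom at 240. So the tips overlap only the wing's upper edge, higher than the TCP reading implies. I measure the tip height from depth.

```bash
python3 - <<'E'
from h import *
s=get_state()
print(s["tcp_pos"],s["finger_gap"])
for n in("scene","side"):
    im,W=cloud(n);h=cv2.cvtColor(im,cv2.COLOR_RGB2HSV)
    m=(np.hypot(W[...,0]-.461,W[...,1]+.223)<.025)&(h[...,1]<70)&(W[...,2]>.075)&(W[...,2]<.2)
    p=W[m];print(n,len(p),"zmin pct",np.percentile(p[:,2],[0,1,5,10]).round(4))
    for a in np.arange(.09,.15,.01):
        q=p[(p[:,2]>=a)&(p[:,2]<a+.01)]
        if len(q):print(round(a,3),len(q),q.min(0).round(4),q.max(0).round(4),np.median(q,0).round(4))
    b=(np.hypot(W[...,0]-.489,W[...,1]+.232)<.045)&(h[...,0]>15)&(h[...,0]<28)&(h[...,1]>130)&(W[...,2]>.087)
    print("brass z",np.percentile(W[b][:,2],[1,10,50,90,99]).round(4))
E
```

```text
[ 0.46082623 -0.22314198  0.09205135] -0.0002791712800161991
scene 646 zmin pct [0.0766 0.1218 0.1298 0.1344]
0.12 31 [ 0.4483 -0.2354  0.1218] [ 0.4642 -0.2217  0.13  ] [ 0.4546 -0.2316  0.1265]
0.13 69 [ 0.4455 -0.2376  0.1302] [ 0.4668 -0.2202  0.1395] [ 0.4537 -0.2319  0.1349]
0.14 75 [ 0.4454 -0.2368  0.14  ] [ 0.4686 -0.2204  0.1497] [ 0.4535 -0.2316  0.145 ]
brass z [0.0964 0.1003 0.1091 0.1173 0.1197]
side 562 zmin pct [0.0756 0.0775 0.0832 0.1258]
0.12 25 [ 0.4512 -0.2295  0.1217] [ 0.4845 -0.2079  0.1296] [ 0.46   -0.214   0.1276]
0.13 59 [ 0.4475 -0.2262  0.1301] [ 0.4744 -0.2067  0.14  ] [ 0.4602 -0.213   0.1352]
0.14 63 [ 0.4475 -0.2281  0.1404] [ 0.475  -0.2073  0.1499] [ 0.4603 -0.2131  0.1456]
brass z [0.1002 0.1038 0.1115 0.1185 0.1216]
```

Visible fingertips end at z≈0.122 while the reported TCP z is 0.092, so the real tips are ~30 mm higher than reported. They were only dragging on the wing's top edge (fits the missed stroke and the upward force). Lift straight off and confirm the offset in free air.

>>> drive_tool([
  [[255,0,0,-0.02,0,0,0],[255,0,0,-0.04,0,0,0],[255,0,0,-0.04,0,0,0]],
])

```text
clock: 14.4
tcp_pos: [0.4615, -0.224, 0.133]
orientation: [0.001, -0.424, 0.906, -0.001]
wrist_force: [0.7, 0.2, -0.5]
finger_gap: -0.0001
grip_force: 0.0
```

```bash
cat > tip.py <<'E'
from h import *
def tip():
    s=get_state();t=s["tcp_pos"]
    for n in("scene","side"):
        im,W=cloud(n);h=cv2.cvtColor(im,cv2.COLOR_RGB2HSV)
        m=(np.hypot(W[...,0]-t[0],W[...,1]-t[1])<.02)&(h[...,1]<80)&(W[...,2]>.09)&(W[...,2]<.25)
        k,l,st,_=cv2.connectedComponentsWithStats(m.astype(np.uint8));i=1+st[1:,4].argmax()
        z=W[l==i][:,2];print(n,st[i,4],"tip-tcp z",np.percentile(z,[0,1,2]).round(4)-t[2].round(4))
E
python3 - <<'E'
from tip import *;from wing import wing
from plan import *
tip();wing()
f=finger(157,.027);rows([(*f,.125,247),(*f,.065,247)]);print(get_state()["finger_gap"])
E
```

```text
scene 633 tip-tcp z [0.0292 0.0315 0.0326]
side 525 tip-tcp z [0.0288 0.0304 0.0317]
scene 446 c [ 0.4877 -0.2349] ang 156.5 ext -0.043 0.04 z [0.0968 0.119 ]
side 302 c [ 0.4884 -0.2255] ang 157.5 ext -0.044 0.038 z [0.1008 0.1207]
tcp [ 0.46   -0.2229  0.1308] yaw -129.9 F [-0.03  0.25  0.2 ] t 14.6 j6 -1.48
[[255, 0.022, -0.009, 0.006, 0.1, 0.0, -16.9], [255, 0.022, -0.009, 0.066, 0.1, 0.0, -16.9]]
0.00039194025821145896
```

Both views confirm: tips are 29–30 mm above the reported TCP. Target reported z≈0.067 (real ≈0.096), descending gently beside the wing.

>>> drive_tool([
  [[255,0.011,-0.005,0,0,0,-8],[255,0.022,-0.009,0,0,0,-17],[255,0.022,-0.009,0,0,0,-17],[255,0.022,-0.009,0.02,0,0,-17],[255,0.022,-0.009,0.04,0,0,-17],[255,0.022,-0.009,0.05,0,0,-17],[255,0.022,-0.009,0.057,0,0,-17],[255,0.022,-0.009,0.063,0,0,-17],[255,0.022,-0.009,0.063,0,0,-17]],
])

```text
clock: 15.72
tcp_pos: [0.4534, -0.2458, 0.0688]
orientation: [-0.0, -0.553, 0.834, 0.0]
wrist_force: [-0.2, 0.1, -0.5]
finger_gap: -0.0
grip_force: 0.0
```

```bash
python3 - <<'E'
from tip import *;from wing import wing
from plan import *
wing();rows([(*finger(p,.015),.067,p+90) for p in (157,149,141,133,125,117,109,101,93,85,77)])
E
```

```text
scene 260 c [ 0.4998 -0.2405] ang 158.2 ext -0.03 0.053 z [0.0974 0.1186]
side 292 c [ 0.4897 -0.226 ] ang 157.1 ext -0.043 0.038 z [0.1009 0.1209]
tcp [ 0.4537 -0.2461  0.0693] yaw -112.9 F [ 0.05 -0.01  0.81] t 15.82 j6 -1.82
[[255, -0.012, 0.001, 0.002, -0.0, -0.0, 0.1], [255, -0.016, 0.003, 0.002, -0.0, 0.0, 8.1], [255, -0.02, 0.004, 0.002, -0.0, 0.0, 16.1], [255, -0.024, 0.005, 0.002, -0.0, 0.0, 24.1], [255, -0.029, 0.005, 0.002, -0.0, 0.0, 32.1], [255, -0.033, 0.004, 0.002, -0.0, 0.0, 40.1], [255, -0.038, 0.003, 0.002, -0.0, 0.0, 48.1], [255, -0.042, 0.001, 0.002, -0.0, 0.0, 56.1], [255, -0.045, -0.001, 0.002, -0.0, 0.0, 64.1], [255, -0.049, -0.004, 0.002, -0.0, 0.0, 72.1], [255, -0.052, -0.007, 0.002, -0.0, 0.0, 80.1]]
```

>>> drive_tool([
  [[255,-0.006,0,0.001,0,0,0],[255,-0.012,0.001,0.002,0,0,0],[255,-0.016,0.003,0.002,0,0,8],[255,-0.02,0.004,0.002,0,0,16],[255,-0.024,0.005,0.002,0,0,24],[255,-0.029,0.005,0.002,0,0,32],[255,-0.033,0.004,0.002,0,0,40],[255,-0.038,0.003,0.002,0,0,48],[255,-0.042,0.001,0.002,0,0,56],[255,-0.045,-0.001,0.002,0,0,64],[255,-0.049,-0.004,0.002,0,0,72],[255,-0.052,-0.007,0.002,0,0,80]],
])

```text
clock: 17.32
tcp_pos: [0.4797, -0.1999, 0.0667]
orientation: [-0.001, 0.114, 0.993, 0.0]
wrist_force: [-1.3, -0.0, -1.1]
finger_gap: 0.0
grip_force: 0.5
```

```bash
python3 - <<'E'
from wing import *
from plan import *
wing();rows([(*finger(p,.015),.067,p+90) for p in (69,61,53,45,37,29,22)])
im=read_camera("scene")[0];im2=read_camera("side")[0]
cr=np.hstack([im[160:260,215:315],im2[120:220,230:330]])
cv2.imwrite("pics/j.png",cv2.resize(cr,(800,400),interpolation=cv2.INTER_CUBIC)[...,::-1])
E
```

```text
scene 265 c [ 0.4859 -0.243 ] ang -96.7 ext -0.041 0.031 z [0.0949 0.1174]
side 21 c [ 0.4954 -0.1909] ang 109.2 ext -0.003 0.004 z [0.1031 0.1192]
tcp [ 0.4801 -0.2001  0.0668] yaw 167.1 F [-1.12  0.17 -0.86] t 17.43 j6 -0.32
[[255, -0.005, 0.001, -0.0, 0.0, -0.0, 8.1], [255, -0.009, 0.002, -0.0, 0.0, -0.0, 16.1], [255, -0.014, 0.003, -0.0, 0.0, -0.0, 24.1], [255, -0.018, 0.003, -0.0, 0.0, -0.0, 32.1], [255, -0.022, 0.002, -0.0, 0.0, -0.0, 40.1], [255, -0.027, 0.001, -0.0, 0.0, -0.0, 48.1], [255, -0.03, -0.001, -0.0, -0.0, -0.0, 55.1]]
```

View pics/j.png

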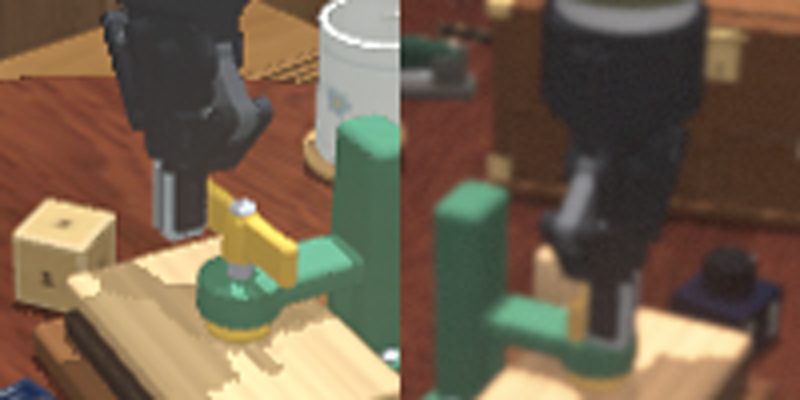

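Now the finger stands fully beside the far wing ((185,230) left panel), with the tips below the wing's mid-height, and the wing follows it. Finish the stroke to 22°.

>>> drive_tool([
  [[255,-0.005,0.001,0,0,0,8],[255,-0.009,0.002,0,0,0,16],[255,-0.014,0.003,0,0,0,24],[255,-0.018,0.003,0,0,0,32],[255,-0.022,0.002,0,0,0,40],[255,-0.027,0.001,0,0,0,48],[255,-0.03,-0.001,0,0,0,55],[255,-0.03,-0.001,0,0,0,55],[255,-0.021,-0.001,0,0,0,55],[255,-0.021,-0.001,-0.03,0,0,55],[255,-0.021,-0.001,-0.06,0,0,55]],
])

```text
clock: 18.9
tcp_pos: [0.4992, -0.2061, 0.1274]
orientation: [-0.001, 0.558, 0.83, -0.0]
wrist_force: [0.2, -0.9, -0.6]
finger_gap: -0.0
grip_force: 0.0
```

```bash
python3 - <<'E'
from plan import *
from wing import *
wing();f=finger(201,.03)
rows([(*f,.127,202),(*f,.127,292)])
E
```

```text
scene 264 c [ 0.4848 -0.2381] ang -160.1 ext -0.048 0.034 z [0.0947 0.1162]
side 339 c [ 0.4891 -0.227 ] ang 21.3 ext -0.039 0.041 z [0.0985 0.1184]
tcp [ 0.5018 -0.2076  0.1305] yaw 112.2 F [-0.08 -0.5  -0.6 ] t 19.0 j6 0.64
[[255, -0.047, -0.05, 0.004, -0.1, 0.4, -89.8], [255, -0.047, -0.05, 0.004, -0.5, 0.3, -179.8]]
```

>>> drive_tool([
  [[255,-0.004,-0.004,0,0,0,-10],[255,-0.008,-0.009,0,0,0,-20],[255,-0.013,-0.014,0,0,0,-30],[255,-0.018,-0.02,0,0,0,-40],[255,-0.024,-0.026,0,0,0,-50],[255,-0.03,-0.032,0,0,0,-60],[255,-0.036,-0.038,0,0,0,-70],[255,-0.041,-0.044,0,0,0,-80],[255,-0.047,-0.05,0,0,0,-90],[255,-0.047,-0.05,0,0,0,-100],[255,-0.047,-0.05,0,0,0,-110],[255,-0.047,-0.05,0,0,0,-120]],
])

```text
clock: 20.5
tcp_pos: [0.4709, -0.2685, 0.1262]
orientation: [-0.0, -0.442, 0.897, 0.0]
wrist_force: [-0.1, 0.0, 0.5]
finger_gap: -0.0002
grip_force: 0.0
```

```bash
python3 - <<'E'
from plan import *
f=finger(201,.03)
rows([(*f,.127,291),(*f,.067,291)])
E
```

```text
tcp [ 0.4709 -0.2685  0.1262] yaw -127.5 F [-0.14  0.05  0.49] t 20.5 j6 -1.58
[[255, -0.0, -0.003, -0.001, 0.1, 0.0, -58.5], [255, -0.0, -0.003, 0.059, 0.1, 0.0, -58.5]]
```

>>> drive_tool([
  [[255,0,-0.003,0,0,0,-10],[255,0,-0.003,0,0,0,-20],[255,0,-0.003,0,0,0,-30],[255,0,-0.003,0,0,0,-40],[255,0,-0.003,0,0,0,-50],[255,0,-0.003,0,0,0,-59],[255,0,-0.003,0,0,0,-59],[255,0,-0.003,0.02,0,0,-59],[255,0,-0.003,0.04,0,0,-59],[255,0,-0.003,0.06,0,0,-59],[255,0,-0.003,0.06,0,0,-59]],
])

```text
clock: 21.88
tcp_pos: [0.4725, -0.2695, 0.0652]
orientation: [-0.0, 0.824, -0.566, -0.002]
wrist_force: [0.3, -0.6, -0.3]
finger_gap: 0.0001
grip_force: 0.0
```

```bash
python3 - <<'E'
from plan import *
rows([(*finger(p,.015),.067,p+90) for p in (201,193,185,177,169,161,153,145,137,129,121)])
E
```

```text
tcp [ 0.4725 -0.2695  0.0652] yaw -69.0 F [ 0.29 -0.57 -0.35] t 21.88 j6 -2.6
[[255, -0.014, -0.001, -0.002, 0.1, 0.2, -0.0], [255, -0.018, 0.001, -0.002, 0.1, 0.2, 8.0], [255, -0.022, 0.002, -0.002, 0.1, 0.2, 16.0], [255, -0.027, 0.003, -0.002, 0.2, 0.2, 24.0], [255, -0.031, 0.003, -0.002, 0.2, 0.2, 32.0], [255, -0.036, 0.002, -0.002, 0.2, 0.1, 40.0], [255, -0.04, 0.001, -0.002, 0.2, 0.1, 48.0], [255, -0.044, -0.001, -0.002, 0.2, 0.1, 56.0], [255, -0.048, -0.003, -0.002, 0.2, 0.1, 64.0], [255, -0.051, -0.006, -0.002, 0.2, 0.1, 72.0], [255, -0.054, -0.009, -0.002, 0.2, 0.1, 80.0]]
```

>>> drive_tool([
  [[255,-0.007,-0.001,0,0,0,0],[255,-0.014,-0.001,0,0,0,0],[255,-0.018,0.001,0,0,0,8],[255,-0.022,0.002,0,0,0,16],[255,-0.027,0.003,0,0,0,24],[255,-0.031,0.003,0,0,0,32],[255,-0.036,0.002,0,0,0,40],[255,-0.04,0.001,0,0,0,48],[255,-0.044,-0.001,0,0,0,56],[255,-0.048,-0.003,0,0,0,64],[255,-0.051,-0.006,0,0,0,72],[255,-0.054,-0.009,0,0,0,80]],
])

```text
clock: 23.38
tcp_pos: [0.4626, -0.2165, 0.0675]
orientation: [-0.0, -0.266, 0.964, -0.0]
wrist_force: [-0.3, -0.9, -0.9]
finger_gap: -0.0003
grip_force: 0.6
```

```bash
cat >> wing.py <<'E'
def board():
    r=[]
    for n in("scene","side"):
        im,W=cloud(n)
        m=(np.hypot(W[...,0]-.486,W[...,1]+.23)<.07)&(W[...,2]>.035)&(W[...,2]<.07)&(im.mean(-1)>110)
        r.append(np.median(W[m][:,2]))
    print("board z",np.round(r,4),"start .0568 .0588")
E
python3 - <<'E'
from plan import *
from wing import *
wing();board()
rows([(*finger(p,.015),.067,p+90) for p in (113,105,97,90,84,78,72,66,60)])
E
```

```text
scene 321 c [ 0.4943 -0.2441] ang -53.5 ext -0.03 0.029 z [0.092  0.1141]
side 146 c [ 0.4874 -0.2188] ang 124.6 ext -0.045 0.032 z [0.0961 0.1166]
board z [0.0488 0.0508] start .0568 .0588
tcp [ 0.4634 -0.2169  0.0675] yaw -148.7 F [ 0.63  0.74 -0.53] t 23.57 j6 -1.14
[[255, -0.003, 0.004, 0.001, -0.1, 0.0, 8.3], [255, -0.007, 0.005, 0.001, -0.0, 0.0, 16.3], [255, -0.012, 0.005, 0.001, -0.0, 0.0, 24.3], [255, -0.016, 0.005, 0.001, -0.0, 0.1, 31.3], [255, -0.019, 0.005, 0.001, -0.0, 0.1, 37.3], [255, -0.022, 0.004, 0.001, -0.0, 0.1, 43.3], [255, -0.025, 0.003, 0.001, -0.0, 0.1, 49.3], [255, -0.029, 0.002, 0.001, -0.0, 0.1, 55.3], [255, -0.031, 0.0, 0.001, -0.0, 0.1, 61.3]]
```

Board is 8.0 mm down (a full turn); about 2–3 mm remain. Continue carefully to 60°.

>>> drive_tool([
  [[255,-0.003,0.004,0,0,0,8],[255,-0.007,0.005,0,0,0,16],[255,-0.012,0.005,0,0,0,24],[255,-0.016,0.005,0,0,0,31],[255,-0.019,0.005,0,0,0,37],[255,-0.022,0.004,0,0,0,43],[255,-0.025,0.003,0,0,0,49],[255,-0.029,0.002,0,0,0,55],[255,-0.031,0,0,0,0,61]],
])

```text
clock: 24.7
tcp_pos: [0.4894, -0.2005, 0.067]
orientation: [-0.0, 0.258, 0.966, 0.0]
wrist_force: [-0.3, 1.3, -0.9]
finger_gap: 0.0
grip_force: 0.6
```

```bash
python3 - <<'E'
from plan import *
from wing import *
wing();board()
rows([(*finger(p,.015),.067,p+90) for p in (56,52,48,44,40,36,32,28,24,20)])
E
```

```text
scene 190 c [ 0.4823 -0.2438] ang -115.4 ext -0.053 0.029 z [0.0908 0.1132]
side 88 c [ 0.4844 -0.236 ] ang 62.4 ext -0.031 0.049 z [0.0955 0.115 ]
board z [0.0474 0.0494] start .0568 .0588
tcp [ 0.4896 -0.201   0.0671] yaw 150.3 F [ 0.56 -0.68  0.28] t 24.9 j6 -0.02
[[255, -0.002, 0.002, 0.0, 0.0, 0.0, 4.3], [255, -0.004, 0.003, 0.0, 0.0, 0.0, 8.3], [255, -0.006, 0.003, 0.0, 0.0, 0.0, 12.3], [255, -0.008, 0.004, 0.0, 0.0, 0.0, 16.3], [255, -0.01, 0.004, 0.0, 0.0, 0.0, 20.3], [255, -0.013, 0.004, 0.0, 0.0, 0.0, 24.3], [255, -0.015, 0.005, 0.0, 0.0, 0.0, 28.3], [255, -0.017, 0.004, 0.0, 0.0, 0.0, 32.3], [255, -0.019, 0.004, 0.0, 0.0, 0.0, 36.3], [255, -0.022, 0.004, 0.0, 0.0, 0.0, 40.3]]
```

>>> drive_tool([
  [[255,-0.002,0.002,0,0,0,4],[255,-0.004,0.003,0,0,0,8],[255,-0.006,0.003,0,0,0,12],[255,-0.008,0.004,0,0,0,16],[255,-0.01,0.004,0,0,0,20]],
])

```text
clock: 25.52
tcp_pos: [0.5, -0.2021, 0.0669]
orientation: [-0.0, 0.422, 0.907, 0.0]
wrist_force: [0.6, 0.6, 0.0]
finger_gap: -0.0002
grip_force: 0.6
```

>>> drive_tool([
  [[255,-0.002,0,0,0,0,4],[255,-0.004,0,0,0,0,8]],
])

```text
clock: 25.78
tcp_pos: [0.5028, -0.2052, 0.067]
orientation: [-0.0, 0.484, 0.875, 0.0]
wrist_force: [1.2, 1.4, -0.2]
finger_gap: 0.0
grip_force: 0.7
```

>>> drive_tool([
  [[255,-0.002,0,0,0,0,4],[255,-0.004,0,0,0,0,8]],
])

```text
clock: 26.02
tcp_pos: [0.5051, -0.2086, 0.067]
orientation: [-0.0, 0.544, 0.839, 0.0]
wrist_force: [0.3, 1.9, -0.3]
finger_gap: 0.0001
grip_force: 0.8
```

```bash
python3 - <<'E'
from plan import *
from wing import *
wing();board()
rows([(*finger(p,.015),.067,p+90) for p in (24,20,16,12)])
E
```

```text
scene 252 c [ 0.4849 -0.2382] ang -156.3 ext -0.048 0.034 z [0.091  0.1125]
side 227 c [ 0.478  -0.2317] ang 25.0 ext -0.028 0.053 z [0.0928 0.1143]
board z [0.0466 0.0486] start .0568 .0588
tcp [ 0.505  -0.2089  0.067 ] yaw 114.2 F [0.61 0.64 0.11] t 26.23 j6 0.61
[[255, 0.0, 0.004, 0.0, 0.0, 0.0, 0.2], [255, -0.002, 0.005, 0.0, 0.0, 0.0, 4.2], [255, -0.004, 0.006, 0.0, 0.0, 0.0, 8.2], [255, -0.006, 0.006, 0.0, 0.0, 0.0, 12.2]]
```

Wing at 24°, no stop yet (force still ~2 N). Back off, lift and come round for the last stroke on the other wing.

>>> drive_tool([
  [[255,0.008,0,0,0,0,0],[255,0.008,0,-0.03,0,0,0],[255,0.008,0,-0.06,0,0,0],[255,0.008,0,-0.06,0,0,-10],[255,0,-0.008,-0.06,0,0,-20],[255,-0.006,-0.014,-0.06,0,0,-30],[255,-0.012,-0.02,-0.06,0,0,-40],[255,-0.018,-0.026,-0.06,0,0,-50],[255,-0.024,-0.032,-0.06,0,0,-60],[255,-0.03,-0.038,-0.06,0,0,-70],[255,-0.036,-0.044,-0.06,0,0,-80],[255,-0.042,-0.05,-0.06,0,0,-90]],
])

```text
clock: 27.72
tcp_pos: [0.4761, -0.2676, 0.127]
orientation: [-0.0, -0.212, 0.977, -0.0]
wrist_force: [0.4, -0.0, 0.1]
finger_gap: 0.0
grip_force: 0.0
```

```bash
python3 - <<'E'
from plan import *
from wing import wing
wing()
f=finger(204,.03)
rows([(*f,.127,294),(*f,.067,294)])
E
```

```text
scene 248 c [ 0.4846 -0.2384] ang -157.3 ext -0.046 0.034 z [0.0904 0.1124]
side 346 c [ 0.4882 -0.2274] ang 24.1 ext -0.039 0.042 z [0.0929 0.114 ]
tcp [ 0.4761 -0.2681  0.127 ] yaw -155.9 F [-0.24 -0.34 -0.32] t 27.82 j6 -1.08
[[255, 0.002, -0.002, -0.0, -0.0, -0.0, -89.9], [255, 0.002, -0.002, 0.06, -0.0, -0.0, -89.9]]
```

>>> drive_tool([
  [[255,0.002,-0.002,0,0,0,-10],[255,0.002,-0.002,0,0,0,-20],[255,0.002,-0.002,0,0,0,-30],[255,0.002,-0.002,0,0,0,-40],[255,0.002,-0.002,0,0,0,-50],[255,0.002,-0.002,0,0,0,-60],[255,0.002,-0.002,0,0,0,-70],[255,0.002,-0.002,0,0,0,-80],[255,0.002,-0.002,0,0,0,-90],[255,0.002,-0.002,0.02,0,0,-90],[255,0.002,-0.002,0.04,0,0,-90],[255,0.002,-0.002,0.06,0,0,-90]],
])

```text
clock: 29.32
tcp_pos: [0.4755, -0.2698, 0.0665]
orientation: [-0.0, 0.838, -0.545, 0.0]
wrist_force: [-0.6, -0.2, 0.3]
finger_gap: -0.0001
grip_force: 0.0
```

>>> drive_tool([
  [[255,0,0,0,0,0,0]],
])

```text
clock: 29.45
tcp_pos: [0.4743, -0.2689, 0.0655]
orientation: [-0.0, 0.839, -0.545, -0.002]
wrist_force: [0.3, 0.1, 0.0]
finger_gap: 0.0
grip_force: 0.0
```

```bash
python3 - <<'E'
from plan import *
rows([(*finger(p,.015),.067,p+90) for p in range(204,160,-4)])
E
```

```text
tcp [ 0.4743 -0.2689  0.0655] yaw -66.0 F [0.28 0.12 0.  ] t 29.45 j6 -2.65
[[255, -0.013, -0.0, -0.001, 0.1, 0.2, -0.0], [255, -0.015, 0.0, -0.001, 0.1, 0.2, 4.0], [255, -0.017, 0.001, -0.001, 0.1, 0.2, 8.0], [255, -0.019, 0.002, -0.001, 0.1, 0.2, 12.0], [255, -0.021, 0.003, -0.001, 0.1, 0.2, 16.0], [255, -0.023, 0.003, -0.001, 0.1, 0.2, 20.0], [255, -0.025, 0.003, -0.001, 0.1, 0.2, 24.0], [255, -0.028, 0.003, -0.001, 0.1, 0.2, 28.0], [255, -0.03, 0.003, -0.001, 0.1, 0.1, 32.0], [255, -0.032, 0.003, -0.001, 0.1, 0.1, 36.0], [255, -0.034, 0.003, -0.001, 0.1, 0.1, 40.0]]
```

>>> drive_tool([
  [[255,-0.007,0,0,0,0,0],[255,-0.013,0,0,0,0,0],[255,-0.015,0,0,0,0,4],[255,-0.017,0.001,0,0,0,8]],
])

```text
clock: 29.95
tcp_pos: [0.4681, -0.2554, 0.068]
orientation: [0.0, 0.798, -0.602, 0.001]
wrist_force: [0.3, -1.2, -0.7]
finger_gap: 0.0002
grip_force: 0.5
```

>>> drive_tool([
  [[255,-0.002,0,0,0,0,4],[255,-0.004,0.001,0,0,0,8]],
])

```text
clock: 30.2
tcp_pos: [0.4659, -0.2519, 0.0679]
orientation: [0.0, 0.754, -0.656, 0.001]
wrist_force: [-0.1, 0.0, -0.9]
finger_gap: 0.0001
grip_force: 0.5
```

>>> drive_tool([
  [[255,-0.002,0,0,0,0,4],[255,-0.004,0.001,0,0,0,8]],
])

```text
clock: 30.45
tcp_pos: [0.4642, -0.2481, 0.0678]
orientation: [-0.0, -0.707, 0.707, -0.001]
wrist_force: [-0.6, -0.7, -1.3]
finger_gap: -0.0
grip_force: 0.6
```

```bash
python3 - <<'E'
from plan import *
from wing import *
wing();board()
rows([(*finger(p,.015),.067,p+90) for p in range(180,140,-4)])
E
```

```text
scene 180 c [ 0.4983 -0.2351] ang -177.2 ext -0.032 0.051 z [0.0914 0.1121]
side 336 c [ 0.4898 -0.2266] ang -177.7 ext -0.042 0.039 z [0.0936 0.1136]
board z [0.0461 0.0481] start .0568 .0588
tcp [ 0.4642 -0.2477  0.0675] yaw -89.8 F [-0.18 -0.07  0.16] t 30.65 j6 -2.22
[[255, -0.001, 0.003, 0.001, -0.0, -0.0, 0.2], [255, -0.003, 0.004, 0.001, -0.1, -0.0, 4.2], [255, -0.005, 0.005, 0.001, -0.1, -0.0, 8.2], [255, -0.007, 0.006, 0.001, -0.1, -0.0, 12.2], [255, -0.009, 0.006, 0.001, -0.1, -0.0, 16.2], [255, -0.011, 0.007, 0.001, -0.1, -0.0, 20.2], [255, -0.013, 0.007, 0.001, -0.1, -0.0, 24.2], [255, -0.016, 0.007, 0.001, -0.1, -0.0, 28.2], [255, -0.018, 0.007, 0.001, -0.1, -0.0, 32.2], [255, -0.02, 0.007, 0.001, -0.1, -0.0, 36.2]]
```

>>> drive_tool([
  [[255,-0.002,0.002,0,0,0,4],[255,-0.004,0.004,0,0,0,8]],
])

```text
clock: 30.9
tcp_pos: [0.4606, -0.2442, 0.0674]
orientation: [0.0, -0.656, 0.755, -0.001]
wrist_force: [0.5, 0.2, 0.9]
finger_gap: 0.0003
grip_force: 0.6
```

>>> drive_tool([
  [[255,-0.002,0.001,0,0,0,4],[255,-0.004,0.001,0,0,0,8]],
])

```text
clock: 31.15
tcp_pos: [0.4595, -0.24, 0.0672]
orientation: [-0.0, -0.602, 0.799, -0.0]
wrist_force: [-1.0, -1.1, 1.1]
finger_gap: -0.0001
grip_force: 0.6
```

>>> drive_tool([
  [[255,-0.002,0,0,0,0,4],[255,-0.004,0,0,0,0,8]],
])

```text
clock: 31.4
tcp_pos: [0.4593, -0.2376, 0.0672]
orientation: [-0.002, -0.544, 0.839, -0.001]
wrist_force: [-6.8, -9.0, -0.4]
finger_gap: 0.0001
grip_force: 5.6
```

```bash
python3 - <<'E'
from plan import *
from wing import *
wing();board()
rows([(*finger(p,.015),.067,p+90) for p in range(158,120,-4)])
E
```

```text
scene 259 c [ 0.4995 -0.2392] ang 164.3 ext -0.031 0.052 z [0.089  0.1114]
side 299 c [ 0.4886 -0.2259] ang 163.2 ext -0.045 0.039 z [0.093  0.1127]
board z [0.0457 0.0476] start .0568 .0588
tcp [ 0.4592 -0.2377  0.0672] yaw -113.9 F [-5.51 -6.37  0.79] t 31.6 j6 -1.78
[[255, -0.001, 0.003, 0.0, 0.1, -0.3, -1.9], [255, -0.003, 0.004, 0.0, 0.1, -0.3, 2.1], [255, -0.005, 0.005, 0.0, 0.1, -0.3, 6.1], [255, -0.007, 0.005, 0.0, 0.0, -0.3, 10.1], [255, -0.01, 0.006, 0.0, 0.0, -0.3, 14.1], [255, -0.012, 0.006, 0.0, 0.0, -0.3, 18.1], [255, -0.014, 0.007, 0.0, 0.0, -0.3, 22.1], [255, -0.016, 0.007, 0.0, 0.0, -0.3, 26.1], [255, -0.018, 0.007, 0.0, -0.0, -0.3, 30.1], [255, -0.021, 0.007, 0.0, -0.0, -0.3, 34.1]]
```

Force jumped to ~11 N with the board at its 47 mm resting height, so this is the stop. Back off, lift clear.

>>> drive_tool([
  [[255,0.006,0,0,0,0,0],[255,0.014,0,0,0,0,0],[255,0.014,0,-0.04,0,0,0],[255,0.014,0,-0.09,0,0,0],[255,0.014,0,-0.09,0,0,0],[255,0.014,0,-0.09,0,0,0]],
])

```text
clock: 32.35
tcp_pos: [0.4549, -0.2488, 0.1568]
orientation: [0.0, -0.545, 0.838, -0.0]
wrist_force: [-0.5, 1.0, 0.2]
finger_gap: -0.0002
grip_force: 0.0
```

```bash
python3 - <<'E'
from wing import *
wing();board()
for n in("scene","side"):
    a=np.load(n+".npz");im,W=cloud(n)
    for nm,x,y in(("stamp",.37,-.235),("eraser",.397,-.165)):
        for V in(a["W"],W):
            m=(np.hypot(V[...,0]-x,V[...,1]-y)<.035)&(V[...,2]>.006);print(n,nm,np.round(V[m].mean(0),4),m.sum())
    d=cv2.absdiff(im,a["im"]).max(-1)>70;print(n,"changed px",cv2.boundingRect(cv2.morphologyEx(d.astype(np.uint8),cv2.MORPH_OPEN,np.ones((3,3)))))
cv2.imwrite("pics/k.png",cv2.resize(read_camera("scene")[0],(800,600))[...,::-1])
E
```

```text
scene 424 c [ 0.4874 -0.235 ] ang 162.4 ext -0.043 0.039 z [0.0893 0.1112]
side 305 c [ 0.4876 -0.2256] ang 163.8 ext -0.045 0.038 z [0.0928 0.1131]
board z [0.0457 0.0477] start .0568 .0588
scene stamp [ 0.3671 -0.2447  0.0297] 580
scene stamp [ 0.3744 -0.2438  0.0994] 736
scene eraser [ 0.3938 -0.1682  0.0109] 191
scene eraser [ 0.3941 -0.168   0.0109] 189
scene changed px (0, 0, 316, 279)
side stamp [ 0.3704 -0.2282  0.0326] 392
side stamp [ 0.3748 -0.2291  0.0794] 459
side eraser [ 0.397  -0.1616  0.0123] 224
side eraser [ 0.3968 -0.1614  0.0121] 231
side changed px (244, 0, 268, 384)
```

View pics/k.png

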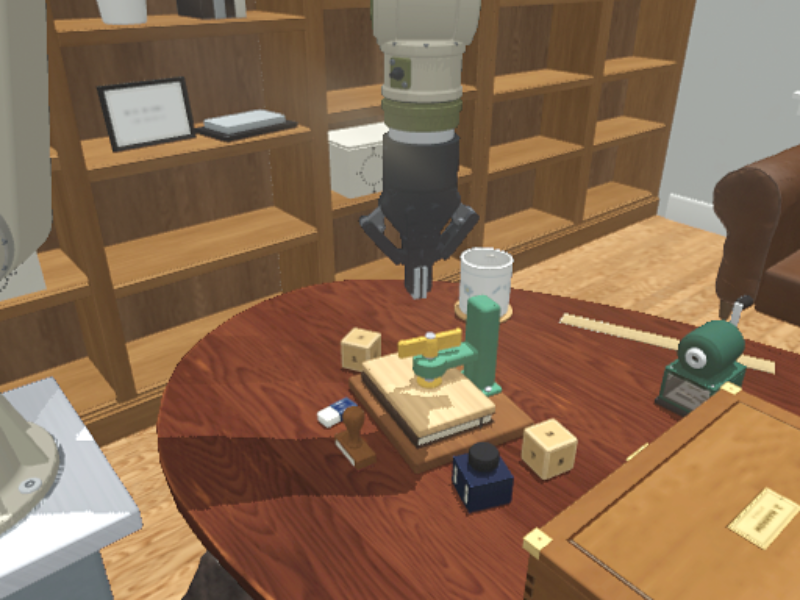

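The board lies on the journal, the wings at (430,343) are low against the boss, and the arm is clear above. Both cubes, bottle, stamp and eraser stand at the same pixels as at the start. Hand in.

```bash
python3 -c "
from workcell import hand_in;print(hand_in())"
```

```text
the job is handed in; nothing more can be done
None
```

The press is tightened to its stop: push force rose to about 11 N and the board is at its 47 mm resting height. The small things stand where they did, the arm is clear, and the job is handed in; the verdict was not shown, and for a few seconds the closed fingertips dragged along a wing's top edge, because they really sit about 30 mm higher than the reported tool position.

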